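Sweep the counted nuts into the tray's trough and shut its cover

ROBOT

A 6-joint arm with a two-finger parallel gripper is mounted at the origin on a cart in front of the work surface, level with it; the furniture and walls round the work are solid. World frame = base frame: x ahead of the robot, y to its left, z up, the work surface at z = 0. Lengths are in m, angles in rad, forces in N, time in s.
With the tool pointing down it reaches from about 0.275 to 0.725 m from the base axis. Payload 15.9 kg.
Tool frame: the origin (TCP) lies where the fingers leave the gripper's body, on its centre line; the fingertips stand 73 mm ahead of it and the grasp point (between the pads) lies 54 mm ahead of it; z points along the fingers, y is the line along which they close (so a half turn about z gives the same grasp; the last joint's range is limited). The gripper opens to 85 mm and grips with 20 to 120 N. Pads are 22 mm wide; open, the fingers measure 114 mm over their backs; the gripper's body (76 mm by 85 mm) begins 54 mm behind the grasp point. The pads swing forward as they close: fully open they stand 13 mm farther back than shut.
Start: joints at [1.149, 0.213, -0.034, 1.323, 0, 1.571], TCP at [0.205, 0.456, 0.304] pointing down, gripper open.
Joint ranges: [-2.98, 2.98], [-0.74, 1.72], [-1.14, 1.35], [-2.1, 2.04], [-1.57, 1.44], [-3.14, 3.14]. Speed limits (rad/s): [1.89, 1.89, 2.39, 2.57, 3.14, 3.14].

INTERFACE

Orientations are given as a unit quaternion [w, x, y, z].
In Python, from workcell import get_obs, get_image, camera_model, job_done gives the robot as it stands.
- The arm moves only by the tool play_rows, never from a script. Its argument "motion" is text: rows parted by semicolons, each of 4 numbers parted by spaces: the shift along the tool's x, y, z in cm, then the turn about the tool's z in degrees. A call has 1 to 12 rows; each row is the pose to reach, as a shift and turn from the pose commanded when the call began, along the tool's axes at that moment; what a row does not reach only later rows make up. A row lasts 1/10 s, in which the tool goes at most 50 mm and 8.59 degrees, less where a joint would pass 70% of its speed; a pose out of reach is approached as far as the arm can. A call with a gripper value outside its range is refused whole. "gripper" is the opening in per cent of the stroke, from 0 (shut) to 100 (fully open), set as the call begins (left out, the last holds). The fingers move at their own pace and stop on an object; "newtons" is the grip in N (left out, the last holds). Time passes only in rows, so rows that repeat a pose let the fingers close. It gives the time, the measured TCP pose, the force, the opening and the grip force at its end, in the units of the state.
- get_obs(): the state, without advancing time (a new reading comes with each control period).
- get_image(name): name is "scene" or "top" or "wrist"; returns the picture (480x640x3 uint8, red, green, blue); there is no depth.
- camera_model(name): a dict with "fov_y" (degrees; the focal length in pixels is half the picture's height over the tangent of half this angle, whatever the lens; pixels are square), "cx", "cy" (the principal point, pixels), "pose" (4x4, takes a point from camera to world coordinates). Camera axes: x right, y up, looking along -z (the intrinsics and any distortion apply to the point x, -y, -z); pixel columns grow to the right and rows downward; lengths in m; the calibration is good to about 2 mm. A picture is of the moment at which its call begins: read the wrist's pose just before it. camera_model takes no time and is no camera call; for the wrist camera it gives the pose at the moment of the call.
- job_done(): hands the job in; it is judged then, once.
The state is a dict: "time": time; "qpos": joint angles; "dq": joint speeds; "effort": joint torques, N m; "position": TCP position; "tcp_rot": TCP orientation; "ft_force": force on the tool from outside, world axes, zero at the start; "moment": the same for the moment, N m; "gripper_width": finger opening in m; "finger_force": force on a finger pad.
Only numpy, scipy, OpenCV 4.12 (cv2) and the standard library are available. Lean on these libraries where they do the work, as an engineer would, in place of code of your own. Each camera call takes 0.05 s, during which the arm holds its last target. There are 200 camera calls.

TASK

On the counting tray, sweep the three hex nuts over the edge into the trough with your closed fingers, leaving the two round spacers standing where they are. Then push the trough's open cover over and down until it is fully shut on the nuts, and move clear. Only push: pick nothing up, and leave the other things round the tray undisturbed.

Things in the scene. Friction and masses are not known exactly. Their poses are not given: they have to be found in the camera images.
- tray: Grey sheet-steel counting tray, 222 (x) x 256 (y) mm, standing firmly; it does not move. Origin on the bench under its middle; x points away from the robot towards the trough, y to the left along the trough, z up. Flat floor at z = 0.050, x = -0.112 to 0.045, y = -0.125 to 0.125; a thin rim, 14 mm above the floor, on its near, left and right sides; none on the trough's side.
- trough_edge (a point): Middle of the free far edge of the tray's floor, at floor height, where the nuts drop into the trough. The trough reaches from here 58 mm on along the tray's x and 125 mm to either side along y; its bottom lies 44 mm below. A pouring spout with a low sill stands out 30 mm from its left end.
- cover (a joint): Angle of the trough's aluminium cover, rad: 0 = shut, level over the trough, its top 4 mm above the tray's floor; 1.57 = upright behind the trough; 1.95 at most. Starts open, 1.45 to 1.85. The hinge is stiff (0.05 N m): the cover stays at any angle, and 1 to 2 N near its edge turns it. To shut it, push its back (the side away from the robot) towards the robot, then down on what becomes its top.
- cover_hinge (a point): Middle of the cover's hinge line, which runs along the tray's y on the far side of the trough, 52 mm above the bench and 62 mm beyond the trough_edge point. Its axes are the tray's.
- cover_edge (a point): Middle of the cover's free edge, 61 mm from the hinge line. The cover is 250 mm long and 3 mm thick; a finger tab, 46 mm long, in the middle of this edge reaches 14 mm farther out (75 mm from the hinge line).
- nut_1_center (a point): Centre of a steel hex nut with a round hole, 24 mm across flats (28 mm across corners), 13 mm high, about 33 g, lying flat on the tray's floor. The three nuts and two spacers lie side by side in any order along the tray's y, about 46 mm from centre to centre (38 mm at least), each with its centre 33 to 85 mm from the trough's edge.
- nut_2_center (a point): Centre of a steel hex nut with a round hole, 24 mm across flats (28 mm across corners), 13 mm high, about 33 g, lying flat on the tray's floor. The three nuts and two spacers lie side by side in any order along the tray's y, about 46 mm from centre to centre (38 mm at least), each with its centre 33 to 85 mm from the trough's edge.
- nut_3_center (a point): Centre of a steel hex nut with a round hole, 24 mm across flats (28 mm across corners), 13 mm high, about 33 g, lying flat on the tray's floor. The three nuts and two spacers lie side by side in any order along the tray's y, about 46 mm from centre to centre (38 mm at least), each with its centre 33 to 85 mm from the trough's edge.
- spacer_1: Round aluminium stand-off spacer, a tube 22 mm in diameter and 32 mm high, standing upright on the tray's floor; it must stay standing where it is. Origin: centre of its underside; z is its own axis.
- spacer_2: Round aluminium stand-off spacer, a tube 22 mm in diameter and 32 mm high, standing upright on the tray's floor; it must stay standing where it is. Origin: centre of its underside; z is its own axis.
- rivet_tin: Round tin, 70 mm diameter, 44 mm high, on the bench to the right of the tray; a bystander. Origin: centre of its underside.
- alu_block: Aluminium set-up block 50 x 70 x 25 mm, on the bench to the right of the tray; a bystander. Origin: centre of its underside.
- pliers: Blue-handled pliers, 206 mm long, 69 mm wide, 17 mm high, lying on the bench at the far right of the tray; a bystander. Origin: centre of the underside; y runs along them.
- tape_roll: Roll of masking tape, 104 mm diameter, 25 mm high, lying on the bench to the left of the tray; a bystander. Origin: centre of its underside.
- glue_bottle: Small bottle, 35 mm diameter, 104 mm high, standing on the bench to the left of the tray; a bystander. Origin: centre of its underside.
- marker: Black felt marker, 130 mm long, 18 mm thick, lying on the bench in front of the tray (robot's side); a bystander. Origin: centre of its underside; y runs along it.
- led_module: White light module on a short lead, 93 mm long, 19 mm wide, 13 mm high, lying on the bench to the right of the tray; a bystander. Origin: centre of its underside; y runs along it.

How it is judged:
By the outcome, as a careful person would: the job done as asked, in the order asked, and still so for the second after the job is handed in, with the robot touching nothing.
It also fails if it takes over 64 s, if anything falls off the work surface, if the arm or the gripper's body presses on something with over 40 N, if the wrist force passes 120 N, or if a joint passes its speed limit or range.

## Working session

There is one attempt and no reset: what is moved stays moved. The work goes in short steps, Python scripts to look and compute and a tool call to move; the robot and the scene stay as the last step left them, time stands still between calls to the robot, and variables do not carry over. Pictures are saved under pics/ and viewed, at most 13 in all, crops included, and the job is handed in when it is done.

Besides the shell and the picture viewer there is one more tool, called by a JSON object that holds its "fn" and its "kwargs". play_rows: Moves the arm, as the interface text tells. Its arguments: {"type":"object","properties":{"motion":{"type":"string"},"gripper":{"type":"number"},"newtons":{"type":"number"}},"required":["motion"]}

```bash
mkdir -p pics; ls; python3 - <<'E'
from workcell import *
import cv2,numpy as np
print(get_obs())
for n in("scene","top"):
    im=get_image(n);cv2.imwrite(f"pics/{n}0.png",im[:,:,::-1]);m=camera_model(n);print(n,m)
E
```

```text
pics
{'time': 0.0, 'qpos': array([ 1.14900971e+00,  2.13366448e-01, -3.50373338e-02,  1.32351819e+00,
       -3.45526313e-05,  1.57080044e+00]), 'dq': array([ 4.32535948e-04,  3.95223438e-04,  1.52875527e-03, -9.05032251e-05,
        6.43406611e-04, -9.70971829e-04]), 'effort': array([ 4.03066297e-03, -6.86147118e+01,  4.87126064e+01,  1.70026085e-02,
        3.00095489e-04, -2.36143205e-05]), 'position': array([0.20459777, 0.45594102, 0.30341962]), 'tcp_rot': array([-1.00923365e-04,  2.09335466e-01,  9.77843722e-01, -5.53971568e-04]), 'ft_force': array([ 0.27628929, -0.33649744, -0.22062309]), 'moment': array([ 0.04071797, -0.02174583,  0.00632679]), 'finger_force': 0.0, 'gripper_width': 0.0854079932800618}
scene {'fov_y': 45.44295993585305, 'cx': 326.63136694352244, 'cy': 235.46532667916526, 'pose': array([[-0.62700093,  0.4410467 , -0.642143  , -0.19242042],
       [-0.77900451, -0.35991536,  0.51343248,  0.62326969],
       [-0.00466943,  0.82215494,  0.56924463,  0.73624583],
       [ 0.        ,  0.        ,  0.        ,  1.        ]])}
top {'fov_y': 47.8075325275238, 'cx': 311.56966583117764, 'cy': 245.14134998578135, 'pose': array([[ 0.03758862,  0.97616459, -0.2137517 ,  0.32376737],
       [-0.99927013,  0.03817437, -0.00138815,  0.02127697],
       [ 0.00680477,  0.21364786,  0.97688704,  1.23329003],
       [ 0.        ,  0.        ,  0.        ,  1.        ]])}
```

View pics/top0.png

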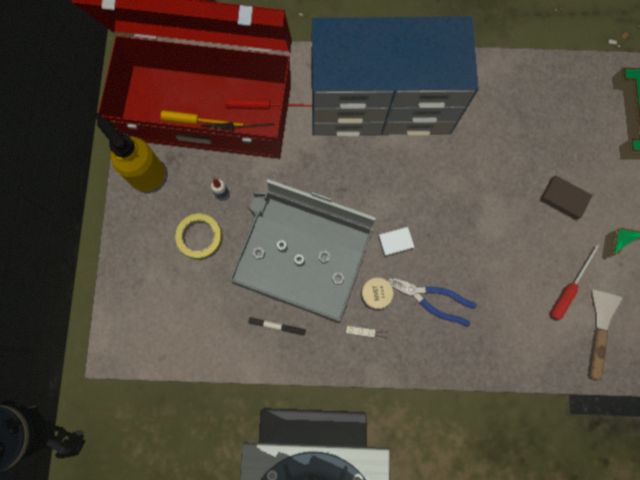

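View pics/scene0.png

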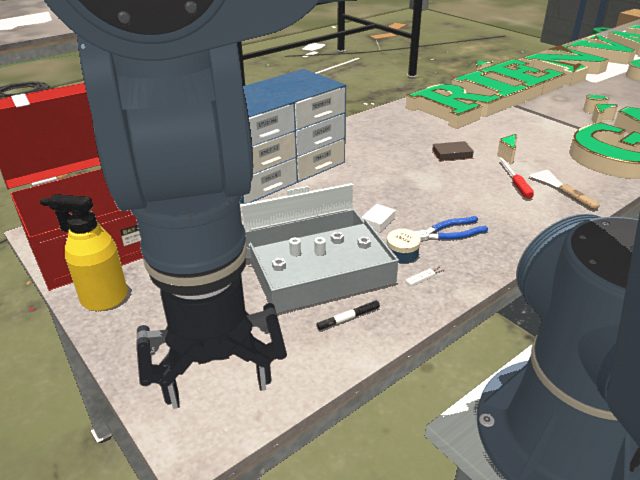

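The top view shows the tray around (305,250), rotated clockwise. Nuts are at about (259,253), (324,257) and (338,278), spacers at (282,245) and (299,260), and the cover along (270,185)–(374,222). Next I'll take an enlarged crop and cast rays.

```bash
cat > h.py <<'E'
import numpy as np,cv2
from workcell import *
def ray(n,u,v,m=None):
    m=m or camera_model(n);f=240/np.tan(np.radians(m["fov_y"]/2));P=np.array(m["pose"])
    d=P[:3,:3]@np.array([(u-m["cx"])/f,-(v-m["cy"])/f,-1]);return P[:3,3],d
def plane(n,u,v,z,m=None):
    o,d=ray(n,u,v,m);return o+d*(z-o[2])/d[2]
def proj(n,p,m=None):
    m=m or camera_model(n);f=240/np.tan(np.radians(m["fov_y"]/2));P=np.array(m["pose"])
    q=P[:3,:3].T@(np.array(p)-P[:3,3]);return np.array([m["cx"]+f*q[0]/-q[2],m["cy"]-f*q[1]/-q[2]])
E
python3 - <<'E'
from h import *
im=cv2.imread("pics/top0.png")
c=cv2.resize(im[170:330,220:390],None,fx=4.5,fy=3.75*1.2/1.2*1.2 if 0 else 4.5,interpolation=cv2.INTER_CUBIC)[:,:]
c=cv2.resize(im[175:305+20,225:385],None,fx=4,fy=4,interpolation=cv2.INTER_CUBIC)
cv2.imwrite("pics/crop1.png",c)
for nm,u,v,z in [("n",259,253,.063),("n",324,257,.063),("n",338,278,.063),("s",282,245,.082),("s",299,260,.082),("c",234,280,.064),("c",341,319,.064)]:print(nm,plane("top",u,v,z).round(3))
E
```

```text
n [0.558 0.138 0.063]
n [ 0.554 -0.005  0.063]
n [ 0.509 -0.038  0.063]
s [0.573 0.087 0.082]
s [0.542 0.049 0.082]
c [0.495 0.189 0.064]
c [ 0.42  -0.046  0.064]
```

View pics/crop1.png

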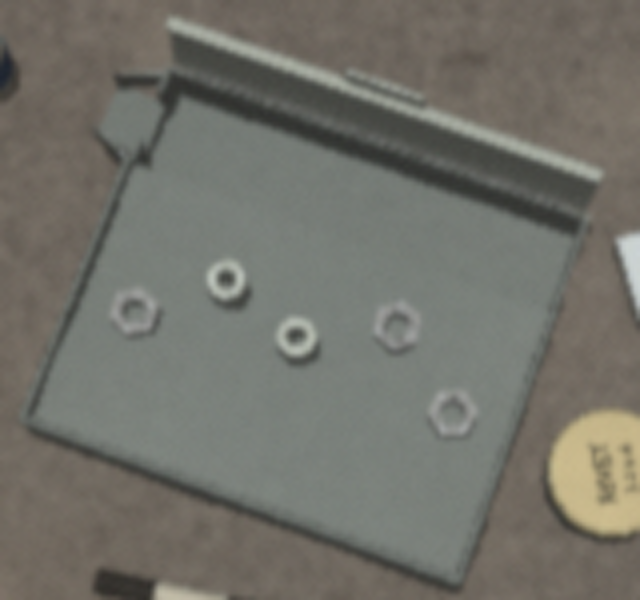

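The crop gives the near rim corners at (232,281) and (340,321), the two spacers (bright rings) left of centre, one nut at far left and two on the right. Now I'll compute the tray frame and a first look pose.

```bash
python3 - <<'E'
from h import *
C=lambda a,b:(225+(a+.5)/4-.5,175+(b+.5)/4-.5)
A=plane("top",*C(28,425),.064);B=plane("top",*C(460,583),.064);print(A,B,np.linalg.norm(A-B))
ey=(A-B)/np.linalg.norm(A-B);ex=np.array([ey[1],-ey[0],0]);O=(A+B)/2+ex*.112;O[2]=0
print("O",O,"yaw",np.degrees(np.arctan2(ex[1],ex[0])))
for nm,a,b,z in [("n",135,312,.063),("n",397,327,.063),("n",453,413,.063),("s",227,280,.082),("s",297,338,.082),("rightfar",585,230,.054),("cv",170,22,.11),("cv",602,178,.11)]:
    p=plane("top",*C(a,b),z);print(nm,p.round(3),((p-O)@ex).round(3),((p-O)@ey).round(3))
print(plane("top",312,135,0),plane("top",312,90,.2))
m=camera_model("wrist");print(m);o=get_obs();print(o["position"],m["pose"][:3,3]-o["position"])
from scipy.spatial.transform import Rotation as R
r=R.from_quat(o["tcp_rot"],scalar_first=True).as_matrix();print(r.round(3));print("cam in tool",r.T@(m["pose"][:3,3]-o["position"]),r.T@m["pose"][:3,:3])
print("to O tool cm",(r.T@(O+[0,0,.30]-o["position"]))*100)
E
```

```text
[0.49325049 0.19384116 0.064     ] [ 0.41681828 -0.04343698  0.064     ] 0.24928456433214324
O [0.56164007 0.04086219 0.        ] yaw -17.854825446956692
n [0.558 0.139 0.063] -0.033 0.093
n [ 0.556 -0.005  0.063] 0.008 -0.046
n [ 0.509 -0.037  0.063] -0.026 -0.09
s [0.574 0.089 0.082] -0.003 0.049
s [0.544 0.049 0.082] -0.02 0.002
rightfar [ 0.617 -0.109  0.054] 0.098 -0.126
cv [0.711 0.125 0.11 ] 0.116 0.126
cv [ 0.632 -0.111  0.11 ] 0.114 -0.123
[0.86856703 0.03232101 0.        ] [0.88061147 0.03428936 0.2       ]
{'fov_y': 61.110694417047256, 'cx': 318.9066659274445, 'cy': 238.32493550279108, 'pose': array([[ 0.40822281, -0.86320359, -0.29704156,  0.12717153],
       [ 0.9128808 ,  0.38541247,  0.13455806,  0.4897373 ],
       [-0.00166748, -0.32609321,  0.94533615,  0.37405961],
       [ 0.        ,  0.        ,  0.        ,  1.        ]])}
[0.20461326 0.45596013 0.30346865] [-0.07744173  0.03377717  0.07059097]
[[-0.912  0.409 -0.   ]
 [ 0.409  0.912 -0.001]
 [ 0.    -0.001 -1.   ]]
cam in tool [ 0.0844838  -0.00096259 -0.0705887 ] [[ 1.33507079e-03  9.45330739e-01  3.26110429e-01]
 [ 9.99998888e-01 -1.47857486e-03  1.92183219e-04]
 [ 6.63855386e-04  3.26109810e-01 -9.45331662e-01]]
to O tool cm [-49.56869959 -23.25235986   0.36941765]
```

{"fn": "play_rows", "kwargs": {"motion": "-4 -2.2 0 8;-8 -4.3 0 16;-12 -6.5 0 24;-16 -8.6 0 32;-20 -10.7 0 40;-24 -12.8 0 48;-28 -15 0 56;-32 -17.1 0 64;-36 -19.2 0 72;-40 -21.4 0 80;-44.6 -23.8 0 83.7;-44.6 -23.8 0 83.7", "gripper": 0}}

```text
time: 1.3
position: [0.5164, 0.0524, 0.303]
tcp_rot: [0.0, 0.81, 0.586, -0.0]
ft_force: [-1.3, 1.0, -0.8]
gripper_width: -0.0002
finger_force: 0.0
```

{"fn": "play_rows", "kwargs": {"motion": "0 0 0 0;0 0 0 0;0 0 0 0"}}

```text
time: 1.6
position: [0.5136, 0.0574, 0.304]
tcp_rot: [-0.0, 0.808, 0.589, 0.0]
ft_force: [0.2, 0.5, 1.1]
gripper_width: 0.0003
finger_force: 0.0
```

```bash
python3 - <<'E'
from h import *
import pickle
o=get_obs();m=camera_model("wrist");im=get_image("wrist");cv2.imwrite("pics/w1.png",im[:,:,::-1]);pickle.dump(m,open("w1.pkl","wb"));print(o)
E
```

```text
{'time': 1.6, 'qpos': array([1.11258664e-01, 2.47802592e-01, 1.05141612e-02, 1.33355989e+00,
       1.66956046e-04, 1.99207828e+00]), 'dq': array([ 0.00132002, -0.00098841,  0.00291555,  0.00039222, -0.00111147,
       -0.00062609]), 'effort': array([-9.59261432e-01, -7.11418748e+01,  4.87633574e+01, -1.94580661e-02,
       -2.10800587e-02,  1.28274758e-03]), 'position': array([0.51357994, 0.05741798, 0.30401223]), 'tcp_rot': array([-8.53784468e-05,  8.07799731e-01,  5.89457027e-01,  1.88420957e-05]), 'ft_force': array([0.22992742, 0.4968245 , 1.12465737]), 'moment': array([-0.01312221, -0.02361916, -0.0049256 ]), 'finger_force': 0.0, 'gripper_width': 0.000348663512844135}
```

View pics/w1.png

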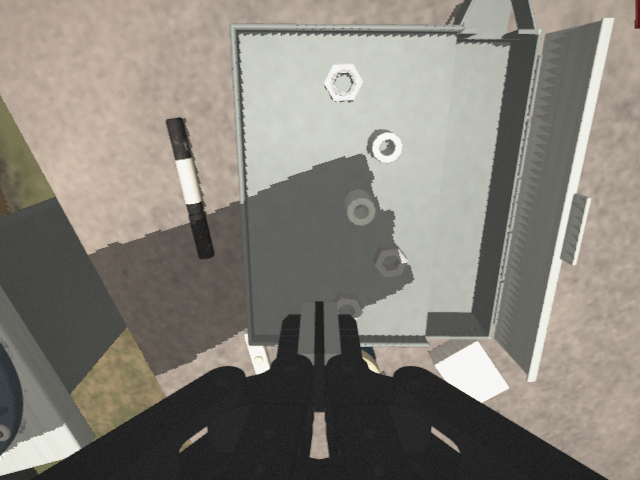

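The wrist view shows nuts at (343,83), (391,263) and (347,308), and spacer tops at (387,147) and (361,209). The trough edge runs from (456,40) to (427,330), and the near rim from (232,25) to (248,345).

```bash
python3 - <<'E'
from h import *
import pickle
m=pickle.load(open("w1.pkl","rb"));W=lambda u,v,z:plane("wrist",u,v,z,m)
A=W(233,25,.064);B=W(248,344,.064);print(A,B,np.linalg.norm(A-B))
E1=W(456,40,.05);E2=W(428,330,.05)
ey=(E1-E2);ey/=np.linalg.norm(ey);print("yaw edge",np.degrees(np.arctan2(-ey[0],ey[1])))
ey=(A-B)/np.linalg.norm(A-B);print("yaw rim",np.degrees(np.arctan2(-ey[0],ey[1])))
ex=np.array([ey[1],-ey[0],0]);O=(A+B)/2+ex*.112;O[2]=0;print(O)
for nm,a,b,z in [("n",343,83,.063),("n",391,263,.063),("n",347,308,.063),("s",387,147,.082),("s",361,209,.082),("edge",456,40,.05),("edge",428,330,.05),("farR",494,337,.054),("hinge",541,30,.052),("cv",612,18,.112),("cv",532,380,.112)]:
    p=W(a,b,z);print(nm,p.round(4),((p-O)@ex).round(4),((p-O)@ey).round(4))
E
```

```text
[0.49680187 0.19954553 0.064     ] [ 0.4157103  -0.04094584  0.064     ] 0.25379507059953776
yaw edge -17.485817520960172
yaw rim -18.633653863078578
[0.56238514 0.04351406 0.        ]
n [0.558  0.1411 0.063 ] -0.0354 0.0911
n [ 0.5561 -0.0045  0.063 ] 0.0094 -0.0475
n [ 0.5095 -0.0337  0.063 ] -0.0254 -0.09
s [0.5744 0.0909 0.082 ] -0.0038 0.0487
s [0.5446 0.0529 0.082 ] -0.0199 0.0032
edge [0.6449 0.1443 0.05  ] 0.046 0.1219
edge [ 0.5726 -0.0851  0.05  ] 0.0508 -0.1186
farR [ 0.6279 -0.1078  0.054 ] 0.1104 -0.1224
hinge [0.7033 0.1322 0.052 ] 0.1052 0.1291
cv [0.7124 0.1269 0.112 ] 0.1155 0.127
cv [ 0.6333 -0.1109  0.112 ] 0.1165 -0.1237
```

{"fn": "play_rows", "kwargs": {"motion": "4.6 -1 0 0;9.2 -2 0 0;9.2 -2 4 0;9.2 -2 8 0;9.2 -2 12 0;9.2 -2 15 0;9.2 -2 17 0;9.2 -2 17.6 0;9.2 -2 17.6 0;9.2 -2 17.6 0;9.2 -2 17.6 0"}}

```text
time: 2.75
position: [0.524, 0.1505, 0.1292]
tcp_rot: [0.0, 0.808, 0.589, 0.001]
ft_force: [1.0, -0.0, 0.4]
gripper_width: 0.0
finger_force: 0.0
```

```bash
python3 - <<'E'
from h import *
import pickle
o=get_obs();m=camera_model("wrist");im=get_image("wrist");cv2.imwrite("pics/w2.png",im[:,:,::-1]);pickle.dump(m,open("w2.pkl","wb"));print(o["position"],o["ft_force"])
E
```

```text
[0.52401286 0.15045605 0.12921794] [ 0.95530841 -0.00689424  0.44689099]
```

View pics/w2.png

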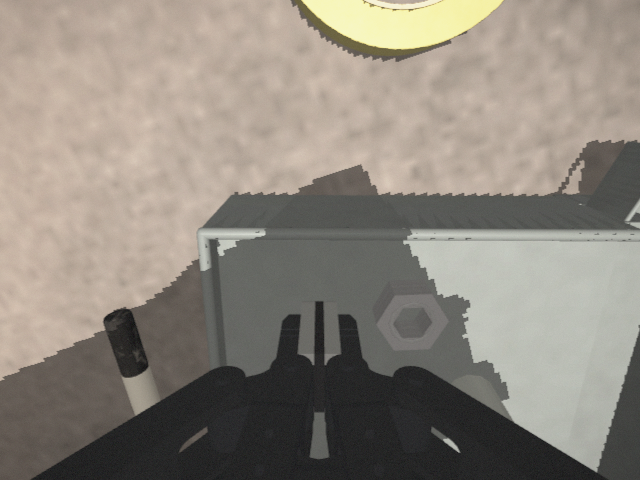

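The wrist view shows the nut at (411,319) just ahead of the closed fingers, with a corner pointing at them. I'll check the lateral offset numerically.

```bash
cat >> h.py <<'E'
from scipy.spatial.transform import Rotation as R
def tool(p):
    o=get_obs();r=R.from_quat(o["tcp_rot"],scalar_first=True).as_matrix();return ((r.T@(np.array(p)-o["position"]))*100).round(2)
E
python3 - <<'E'
from h import *
import pickle
m=pickle.load(open("w2.pkl","rb"));p=plane("wrist",411,319,.063,m);print(p,tool(p))
for u in(282,300,340,357):print(tool(plane("wrist",u,345,.075,m)))
E
```

```text
[0.55833574 0.14294092 0.063     ] [0.34 3.49 6.61]
[-0.02 -1.35  5.4 ]
[-0.02 -0.71  5.4 ]
[-0.02  0.72  5.41]
[-0.02  1.33  5.41]
```

{"fn": "play_rows", "kwargs": {"motion": "0.3 0 0.2 0;0.3 0.4 0.2 0;0.3 0.8 0.2 0;0.3 1.3 0.2 0;0.3 1.8 0.2 0;0.3 2.4 0.2 0;0.3 3 0.2 0;0.3 3.6 0.2 0;0.3 4.2 0.2 0;0.3 4.8 0.2 0;0.3 5.4 0.2 0;0.3 5.4 0.2 0"}}

```text
time: 4.0
position: [0.5764, 0.1362, 0.1259]
tcp_rot: [0.0, 0.808, 0.589, 0.0]
ft_force: [-1.0, -0.5, -0.9]
gripper_width: -0.0
finger_force: 0.0
```

```bash
python3 - <<'E'
from h import *
import pickle
o=get_obs();m=camera_model("wrist");im=get_image("wrist");cv2.imwrite("pics/w3.png",im[:,:,::-1]);pickle.dump(m,open("w3.pkl","wb"));print(o["position"],o["ft_force"])
E
```

```text
[0.57639441 0.1361625  0.12585131] [-0.97392435 -0.46272754 -0.92214348]
```

View pics/w3.png

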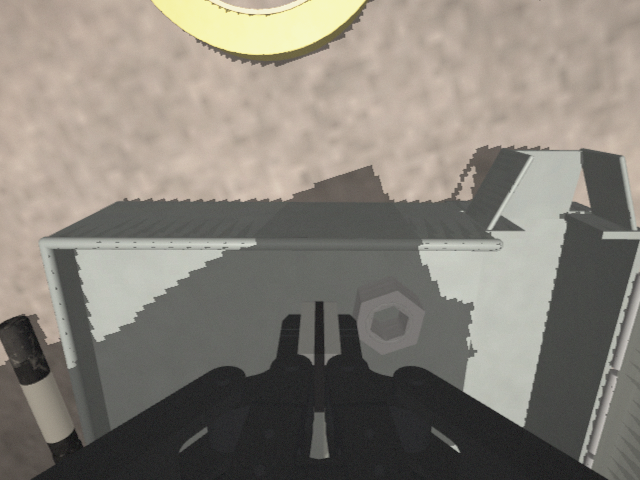

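The nut at (389,321) is centred on the fingers and moving with them. I'll carry on over the edge.

{"fn": "play_rows", "kwargs": {"motion": "0 0.6 0 0;0 1.2 0 0;0 1.8 0 0;0 2.4 0 0;0 3 0 0;0 3.5 0 0;0 4 0 0;0 4.5 0 0;0 5 0 0;0 5.5 0 0;0 6 0 0;0 6.3 0 0"}}

```text
time: 5.25
position: [0.6361, 0.1169, 0.1258]
tcp_rot: [0.0, 0.808, 0.589, 0.0]
ft_force: [-0.6, 0.6, -0.7]
gripper_width: 0.0001
finger_force: 0.0
```

{"fn": "play_rows", "kwargs": {"motion": "0 0 0 0;0 -0.5 -2 0;0 -0.5 -5 0;-4 -4 -5.5 0;-8.5 -7 -6 0;-13.3 -8.5 -6 0;-13.3 -8.5 -6 0"}}

```text
time: 5.95
position: [0.5107, 0.014, 0.1863]
tcp_rot: [-0.0, 0.809, 0.588, -0.001]
ft_force: [0.7, 0.6, -0.1]
gripper_width: 0.0003
finger_force: 0.0
```

```bash
python3 - <<'E'
from h import *
import pickle
o=get_obs();m=camera_model("wrist");im=get_image("wrist");cv2.imwrite("pics/w4.png",im[:,:,::-1]);pickle.dump(m,open("w4.pkl","wb"));print(o["position"],o["ft_force"])
for p in [(.5561,-.0045,.063),(.5095,-.035,.063)]:print(tool(p),proj("wrist",p,m))
E
```

```text
[0.51069251 0.01399952 0.18629333] [ 0.66517867  0.55516419 -0.05010159]
[-0.43  4.8  12.34] [413.71730574 274.11978556]
[-4.77  1.31 12.35] [344.77716524 345.59927567]
```

View pics/w4.png

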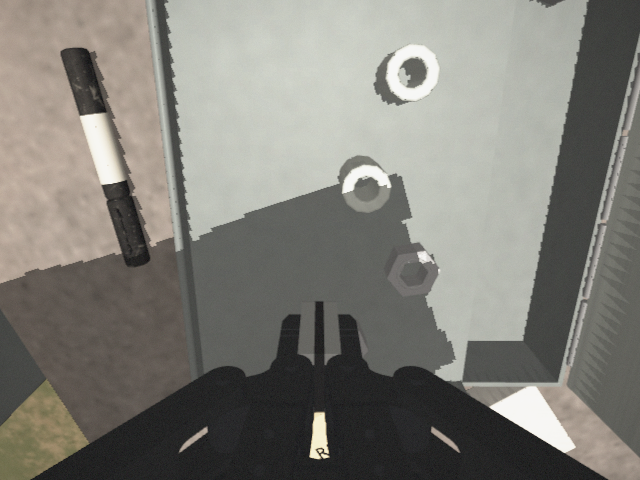

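The first nut has gone over, and both spacers still stand at (412,72) and (366,188). Nut 2 is at (414,272), as predicted; I'll push it now.

{"fn": "play_rows", "kwargs": {"motion": "-0.4 0.3 2.5 0;-0.4 0.3 5 0;-0.4 0.3 6 0;-0.4 0.3 6 0;-0.4 1 6 0;-0.4 1.6 6 0;-0.4 2.1 6 0;-0.4 2.6 6 0;-0.4 3.2 6 0;-0.4 3.8 6 0;-0.4 4.4 6 0;-0.4 5 6 0"}}

```text
time: 7.2
position: [0.5608, -0.0028, 0.1259]
tcp_rot: [0.0, 0.808, 0.589, -0.0]
ft_force: [-0.9, 0.9, 1.5]
gripper_width: 0.0
finger_force: 0.7
```

{"fn": "play_rows", "kwargs": {"motion": "0 0.6 0 0;0 1.1 0 0;0 1.6 0 0;0 2.1 0 0;0 2.6 0 0;0 3.1 0 0;0 3.6 0 0;0 3.8 0 0;0 3.8 0 0"}}

```text
time: 8.1
position: [0.5967, -0.0143, 0.1258]
tcp_rot: [0.0, 0.808, 0.589, -0.0]
ft_force: [-0.2, -0.7, -0.7]
gripper_width: 0.0001
finger_force: 0.0
```

{"fn": "play_rows", "kwargs": {"motion": "0 -0.5 -2 0;0 -0.5 -6 0;0 -3 -9 0;-2 -7 -11 0;-4.3 -10.5 -11 0;-4.3 -10.5 -11 0;-4.3 -10.5 -11 0"}}

```text
time: 8.8
position: [0.4829, -0.023, 0.2364]
tcp_rot: [0.0, 0.808, 0.589, 0.0]
ft_force: [-0.2, -0.1, -0.4]
gripper_width: -0.0
finger_force: 0.0
```

```bash
python3 - <<'E'
from h import *
import pickle
o=get_obs();m=camera_model("wrist");im=get_image("wrist");cv2.imwrite("pics/w5.png",im[:,:,::-1]);pickle.dump(m,open("w5.pkl","wb"));print(o["position"],o["ft_force"])
for p in [(.5095,-.035,.063)]:print(tool(p),proj("wrist",p,m))
E
```

```text
[ 0.48286707 -0.02304504  0.23641432] [-0.16062922 -0.10472309 -0.41766593]
[-0.36  2.81 17.33] [364.76488411 241.50000895]
```

View pics/w5.png

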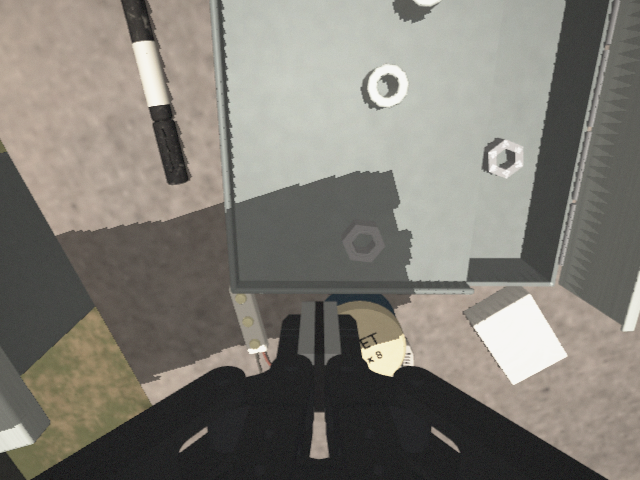

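Nut 2 at (506,159) is past the edge, in the trough, and the spacer at (387,86) is unmoved. Nut 3 is at (363,242), as predicted.

{"fn": "play_rows", "kwargs": {"motion": "-0.3 -0.8 4 0;-0.3 -0.8 8 0;-0.3 -0.8 10.5 0;-0.3 -0.8 11 0;-0.3 -0.8 11 0;-0.3 -0.3 11 0;-0.3 0.2 11 0;-0.3 0.8 11 0;-0.3 1.4 11 0;-0.3 2 11 0;-0.3 2.6 11 0;-0.3 3.2 11 0"}}

```text
time: 10.05
position: [0.5133, -0.0358, 0.1259]
tcp_rot: [-0.0, 0.808, 0.589, 0.0]
ft_force: [-1.7, 0.2, 3.6]
gripper_width: 0.0
finger_force: 1.3
```

{"fn": "play_rows", "kwargs": {"motion": "0 0.6 0 0;0 1.2 0 0;0 1.8 0 0;0 2.4 0 0;0 3 0 0;0 3.6 0 0;0 4.2 0 0;0 4.8 0 0;0 5.4 0 0;0 6 0 0;0 6.6 0 0;0 7.1 0 0"}}

```text
time: 11.25
position: [0.581, -0.0576, 0.1259]
tcp_rot: [0.0, 0.808, 0.589, 0.0]
ft_force: [-0.1, 0.6, 1.0]
gripper_width: -0.0001
finger_force: 0.0
```

{"fn": "play_rows", "kwargs": {"motion": "0 0 0 0;0 -0.5 -3 0;0 -0.5 -7 0;3 -2 -11 0;6 -4 -15 0;9 -6 -18 0;9 -6 -18 0;9 -6 -18 0"}}

```text
time: 12.05
position: [0.551, 0.0475, 0.3066]
tcp_rot: [0.0, 0.808, 0.589, 0.001]
ft_force: [-0.8, -1.0, -0.3]
gripper_width: -0.0001
finger_force: 0.0
```

```bash
python3 - <<'E'
from h import *
import pickle
o=get_obs();m=camera_model("wrist");im=get_image("wrist");cv2.imwrite("pics/w6.png",im[:,:,::-1]);pickle.dump(m,open("w6.pkl","wb"));print(o["position"],o["ft_force"])
E
```

```text
[0.55099392 0.04745599 0.30657826] [-0.81583902 -1.00810433 -0.29205909]
```

View pics/w6.png

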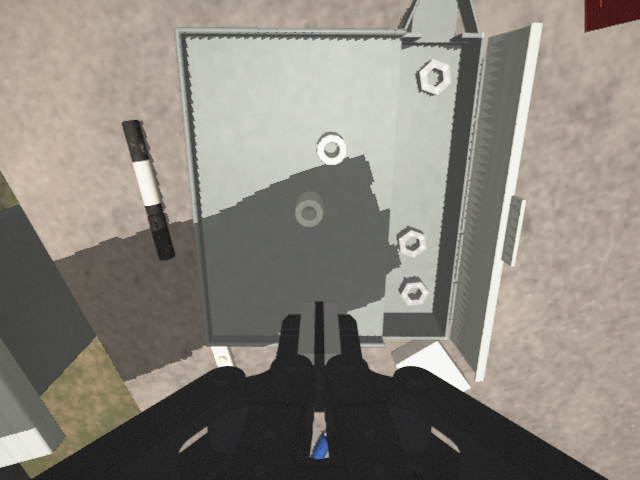

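All three nuts lie in the trough at (434,77), (412,242) and (414,293), and both spacers are standing at (332,149) and (309,211). The cover edge runs from (540,24) to (481,381), with its tab around (518,232). I'll measure the cover and recheck the spacers.

```bash
python3 - <<'E'
from h import *
import pickle
from scipy.optimize import brentq
m=pickle.load(open("w6.pkl","rb"));W=lambda u,v,z:plane("wrist",u,v,z,m)
y=np.radians(-17.8);ex=np.array([np.cos(y),np.sin(y),0]);ey=np.array([-ex[1],ex[0],0]);O=np.array([.562,.0425,0])
T=lambda p:(((p-O)@ex*1e3).round(1),((p-O)@ey*1e3).round(1))
for nm,u,v,z in [("s1",332,149,.082),("s2",309,211,.082),("n",434,77,.019),("n",412,242,.019),("n",414,293,.019),("edgeL",401,40,.05),("edgeR",384,315,.05),("hingeL",482,38,.052),("hingeR",450,337,.052)]:print(nm,W(u,v,z).round(4),*T(W(u,v,z)))
print("nut1 width",np.linalg.norm(W(417,77,.019)-W(452,77,.019)),"nut2",np.linalg.norm(W(398,242,.019)-W(427,242,.019)))
# cover angle: ray meets circle r about hinge (tray x .107, z .052)
def ang(n,u,v,r,m=None):
    f=lambda z:((plane(n,u,v,z,m)-O)@ex-.107)**2+(z-.052)**2-r*r
    z=brentq(f,.085,.052+r+.02);p=plane(n,u,v,z,m);return np.arctan2(z-.052,.107-(p-O)@ex),p
for u,v,r in[(540,24,.061),(481,381,.061),(519,232,.075)]:
    try:print(ang("wrist",u,v,r,m))
    except Exception as e:print(e,W(u,v,.052+r),T(W(u,v,.052+r)))
t=O+.162*ex;print("behind hinge world",t,tool(t+[0,0,.2]))
E
```

```text
s1 [0.5747 0.091  0.082 ] -2.7 50.1
s2 [0.5448 0.0525 0.082 ] -19.5 4.3
n [0.6712 0.1135 0.019 ] 82.3 101.0
n [ 0.6206 -0.0211  0.019 ] 75.2 -42.6
n [ 0.6101 -0.0733  0.019 ] 81.2 -95.6
edgeL [0.6455 0.1466 0.05  ] 47.6 124.6
edgeR [ 0.576  -0.0694  0.05  ] 47.5 -102.2
hingeL [0.7012 0.1299 0.052 ] 105.8 125.8
hingeR [ 0.6283 -0.109   0.052 ] 109.4 -124.0
nut1 width 0.028715057010453765 nut2 0.027134529754015816
(np.float64(1.732056466364233), array([0.71159568, 0.12637489, 0.11220857]))
(np.float64(1.7080550159380936), array([ 0.63357847, -0.11188428,  0.11242628]))
(np.float64(1.7183375430698409), array([0.67510896, 0.00870451, 0.12618516]))
behind hinge world [ 0.71624496 -0.00702264  0.        ] [-0.04 17.39 10.54]
```

{"fn": "play_rows", "kwargs": {"motion": "0 4 0 0;0 8 0 0;0 12 0 0;0 15 0 0;0 16 0 0;0 16 4 0;0 16 8 0;0 16 11 0;0 16 13 0;0 16 13.6 0;0 16 13.6 0;0 16 13.6 0"}}

```text
time: 13.3
position: [0.7036, -0.003, 0.1707]
tcp_rot: [0.0, 0.808, 0.589, 0.0]
ft_force: [-0.5, 0.8, 0.5]
gripper_width: -0.0002
finger_force: 0.0
```

```bash
python3 - <<'E'
from h import *
o=get_obs();print(o["position"],o["tcp_rot"].round(3),o["ft_force"].round(1),o["qpos"].round(2))
y=np.radians(-17.8);ex=np.array([np.cos(y),np.sin(y),0]);ey=np.array([-ex[1],ex[0],0]);O=np.array([.562,.0425,0])
X=(o["position"]-O)@ex;Z=o["position"][2];print("tray x",X,(o["position"]-O)@ey)
# arc of finger's lower robot-side corner on cover back at radius r
r=.048;t=.003
for th in np.radians([98,90,80,70,60,50,40,30,20,15,10,5,0]):
    cx=.1075-r*np.cos(th)+t*np.sin(th);cz=.052+r*np.sin(th)+t*np.cos(th)*(2/3)
    print(round(np.degrees(th)),"y",round((cx+.0137-X)*100,2),"z",round((Z-.073-cz)*100,2))
E
```

```text
[ 0.70357727 -0.00295092  0.17066318] [0.    0.808 0.589 0.   ] [-0.5  0.8  0.5] [-0.    0.69  0.36  1.24 -0.    1.88]
tray x 0.1486940095793933 4.3498101653187366e-06
98 y -1.78 z -0.16
90 y -2.45 z -0.23
80 y -3.29 z -0.2
70 y -4.11 z -0.01
60 y -4.89 z 0.31
50 y -5.6 z 0.76
40 y -6.23 z 1.33
30 y -6.76 z 1.99
20 y -7.16 z 2.74
15 y -7.31 z 3.13
10 y -7.42 z 3.54
5 y -7.5 z 3.95
0 y -7.55 z 4.37
```

{"fn": "play_rows", "kwargs": {"motion": "0 -0.6 0 0;0 -1.2 0 0;0 -1.8 0 0;0 -2.4 0 0;0 -2.9 0 0;0 -3.3 0 0;0 -3.7 0 0;0 -4.1 0 0;0 -4.5 0.1 0;0 -4.9 0.3 0;0 -5.3 0.5 0;0 -5.6 0.8 0"}}

```text
time: 14.5
position: [0.6496, 0.0149, 0.1618]
tcp_rot: [0.0, 0.808, 0.589, 0.0]
ft_force: [-0.2, -0.2, 0.2]
gripper_width: 0.0
finger_force: 0.4
```

{"fn": "play_rows", "kwargs": {"motion": "0 -0.3 0.3 0;0 -0.6 0.6 0;0 -0.9 0.9 0;0 -1.2 1.2 0;0 -1.4 1.6 0;0 -1.6 2 0;0 -1.7 2.4 0;0 -1.8 2.7 0;0 -1.8 2.7 0"}}

```text
time: 15.4
position: [0.6325, 0.0203, 0.1343]
tcp_rot: [-0.0, 0.808, 0.589, -0.0]
ft_force: [-0.1, 0.3, -0.5]
gripper_width: -0.0001
finger_force: 0.0
```

```bash
python3 - <<'E'
from h import *
o=get_obs();print(o["position"],o["ft_force"].round(1),o["moment"].round(2))
im=get_image("top");cv2.imwrite("pics/t7.png",cv2.resize(im[175:325,225:385,::-1],None,fx=4,fy=4,interpolation=cv2.INTER_CUBIC))
im=get_image("scene");cv2.imwrite("pics/s7.png",cv2.resize(im[150:330,220:420,::-1],None,fx=3,fy=3,interpolation=cv2.INTER_CUBIC))
E
```

```text
[0.63250844 0.02027924 0.13433583] [-0.1  0.3 -0.5] [0.01 0.01 0.04]
```

View pics/s7.png

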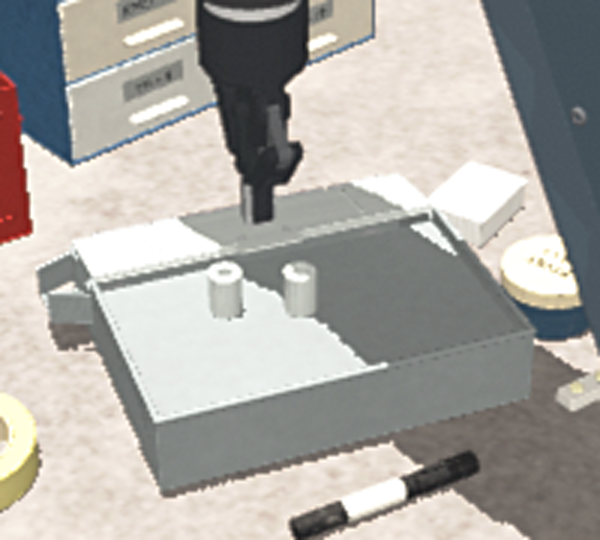

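The scene view shows the cover nearly shut, with the fingertips on it at about (258,220) and both spacers standing. Now I'll press it down gently.

{"fn": "play_rows", "kwargs": {"motion": "0 0 0.3 0;0 0 0.5 0;0 0 0.6 0;0 0 0.7 0;0 0 0.7 0"}}

```text
time: 16.0
position: [0.6327, 0.0203, 0.1277]
tcp_rot: [-0.0, 0.808, 0.589, -0.0]
ft_force: [-0.0, 0.4, 0.1]
gripper_width: -0.0003
finger_force: 0.0
```

{"fn": "play_rows", "kwargs": {"motion": "0 0 0.1 0;0 0 0.15 0;0 0 0.15 0"}}

```text
time: 16.3
position: [0.6328, 0.0203, 0.1267]
tcp_rot: [0.0, 0.808, 0.589, 0.0]
ft_force: [-1.7, -0.1, 4.4]
gripper_width: -0.0003
finger_force: 1.8
```

{"fn": "play_rows", "kwargs": {"motion": "0 0 0.1 0;0 0 0.15 0;0 0 0.15 0"}}

```text
time: 16.6
position: [0.6329, 0.0203, 0.1264]
tcp_rot: [0.0, 0.808, 0.589, 0.0]
ft_force: [-9.0, -1.0, 21.5]
gripper_width: 0.0003
finger_force: 11.0
```

The force climbs steeply with the tips at cover-shut height, so the cover is on its stop. I'll lift clear and check.

{"fn": "play_rows", "kwargs": {"motion": "0 0 -0.5 0;0 0 -2 0;0 0 -5 0;0 0 -9 0;0 0 -13 0;0 -3 -16 0;0 -7 -17 0;0 -10 -17 0;0 -10 -17 0;0 -10 -17 0;0 -10 -17 0"}}

```text
time: 17.7
position: [0.5383, 0.0508, 0.2948]
tcp_rot: [0.0, 0.808, 0.589, 0.0]
ft_force: [0.8, -0.7, 0.1]
gripper_width: 0.0001
finger_force: 0.0
```

```bash
python3 - <<'E'
from h import *
o=get_obs();print(o["time"],o["position"],o["ft_force"].round(1))
im=get_image("wrist");cv2.imwrite("pics/w8.png",im[:,:,::-1])
E
```

```text
17.7 [0.53825993 0.05077637 0.29475159] [ 0.8 -0.7  0.1]
```

View pics/w8.png

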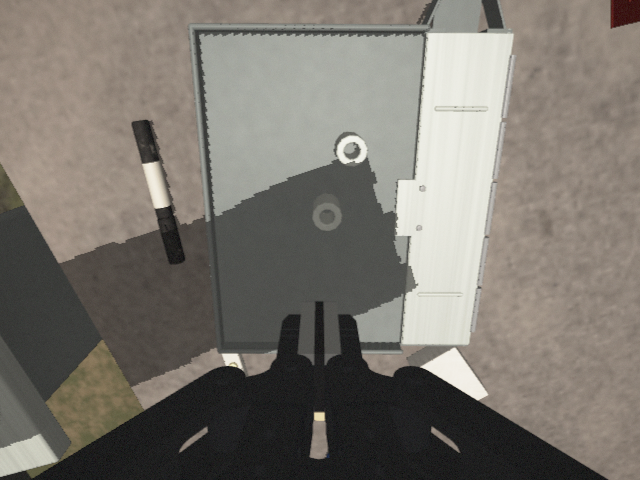

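The cover lies flat and shut over the trough (u 400–512) with its tab at (405,208). Both spacers are standing at (351,149) and (327,213), and the arm is clear, so I'll hand the job in.

```bash
python3 -c "
from workcell import *
print(job_done())"
```

```text
the job is handed in; nothing more can be done
None
```

I swept all three nuts into the trough, left both spacers standing where they were, pushed the cover fully shut, and handed the job in with the arm clear at about 17.7 s; the hand-in call returned no verdict.

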